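# Clear, shut and bolt the damp chest

### The job

Lift the wooden clay paddle off the mouth of the damp chest and lay it flat in the plywood tray. Then shut the chest's lid flush, slide the barrel bolt on the chest's deck fully home through its keeper on the lid, and only then fold the bolt's upright handle down flat. Leave the dish, the brush jar and the mug where they stand.

Things in the scene. Friction and masses are not known exactly. Their poses are not given: they have to be found in the camera images.
- chest: Fixed wooden chest, 240 (x) by 340 (y) mm, top 100 mm up. Origin: centre of its underside; z up, +x its hinge side (far from the robot), -x its front. In its frame (mm): solid deck, carrying the bolt, over y -170 to -10; open mouth, 90 deep, x -100 to 100, y -10 to 140; rim beyond to y 170. Deck, rim and the shut lid's outer face all lie at z = 100.
- lid (a joint): Lid hinge, rad: 0 = shut flush, grows as it opens upward, 1.57 upright, stop 1.75. Stiff, stays where left (3 N at the front edge). Hinge line: along chest y at chest x = 100, z = 100 mm, in the plane of the lid's outer face. Lid: board 198 mm from the hinge, 147 mm wide, 12 mm thick, centred at chest y = 65 mm; a cleat 16 mm wide, 10 mm high along its front edge, outer face.
- lid_front (a point): Middle of the lid's front edge on the outer face, 198 mm from the hinge line; its axes turn with the lid (z = outward normal of the outer face, -x = away from the hinge).
- keeper (a point): Centre of the opening of the keeper, a steel staple 31 mm wide, 25 mm high on the lid's outer face, 70 mm from the hinge line. With the lid shut it is at chest (30, 15, 114) mm, in line with the bolt, which runs through it along the chest's +y.
- bolt (a joint): Slide of the steel barrel bolt, m: 0 = drawn back, grows along the chest's +y to 0.055 = fully home through the keeper. Rod 12 mm thick, 145 mm long, axis along chest y at chest x = 30, z = 114 mm, in two guides whose tops are 25 mm above the deck. Needs about 3 N.
- bolt_tip (a point): Centre of the bolt's leading end: chest (30, -20 + bolt travel in mm, 114) mm.
- bolt_handle (a joint): Turn of the bolt's handle about the rod's axis in rad: 0 = upright, grows as it folds towards the chest's front (-x) to 1.57 = flat along the deck. Stays where left; about 1.5 N at the knob.
- handle_grip (a point): Middle of the knob of the bolt's handle, 47 mm from the rod's axis; z axis along the handle, outward. Stem 10 mm thick, then a round knob 18 mm in diameter, 24 mm long, its top 60 mm from the rod's axis (74 mm above the deck when upright). The handle stands at chest x = 30, y = -98 + bolt travel (mm). Starts upright or leaning slightly forward.
- paddle: Loose dark wooden clay paddle, 200 mm long, about 0.12 kg, lying across the chest's mouth on deck and rim, in the lid's way. Origin: middle of its length, on its flat underside; z up, x along it: blade 90 by 50 by 12 mm thick from x = 10 to 100 mm, handle 26 mm wide, 16 mm thick from x = -100 to 10 mm. Balances about x = 10 mm.
- tray: Fixed open plywood tray, outer 260 mm (its x) by 130 mm (its y) by 28 mm high, walls and floor 5 mm. Origin: centre of its underside; floor top at z = 5 mm.
- dish: Bystander: pale green rectangular dish 120 x 85 x 38 mm, origin under its centre.
- brush_jar: Bystander: white jar 84 mm in diameter, 110 mm high, with brushes up to 225 mm high; origin under its centre.
- mug: Bystander: terracotta mug 80 mm in diameter, 90 mm high; origin under its centre.
There are look-alikes about, which are no part of the job. There is more than one size of the paddle; the one meant has the size given above.

How it is judged:
By the outcome, as a careful person would: the job done as asked, in the order asked, and still so for the second after the job is handed in, with the robot touching nothing.
It also fails if it takes over 72 s, if anything falls off the work surface, if the arm or the gripper's body presses on something with over 40 N, if the wrist force passes 120 N, or if a joint passes its speed limit or range.

### The arm

A 7-joint arm with a two-finger parallel gripper is mounted at the origin on the work surface. World frame = base frame: x ahead of the robot, y to its left, z up, the work surface at z = 0. Lengths are in mm, angles in rad, forces in N, time in s.
With the tool pointing down it reaches from about 400 to 875 mm from the base axis. Payload 4.4 kg.
Tool frame: the origin (TCP) lies at the very end of the fingers, on their centre line; the grasp point (between the pads) lies 19 mm behind it; z points along the fingers, y is the line along which they close (so a half turn about z gives the same grasp; the last joint's range is limited). The gripper opens to 85 mm and grips with 20 to 120 N. Pads are 22 mm wide; open, the fingers measure 114 mm over their backs; the gripper's body (76 mm by 85 mm) begins 54 mm behind the grasp point. The pads swing forward as they close: fully open they stand 13 mm farther back than shut.
Start: joints at [-1.349, 0.628, 0.038, 1.517, -0.027, 0.996, -0.02], TCP at [184.474, 623.287, 231.313] pointing down, gripper open.
Joint ranges: [-3.06, 3.06], [-0.37, 2.12], [-1.25, 1.32], [0.18, 2.47], [-1.1, 4.24], [0.23, 1.98], [-2.94, 2.94]. Speed limits (rad/s): [2.57, 2.57, 3.14, 3.14, 3.14, 3.14, 3.14].

### API

Orientations are given as [roll, pitch, yaw] about the fixed x, y, z axes, in that order (R = Rz(yaw) Ry(pitch) Rx(roll)).
In Python, from cell import status, get_image, ctrl, models gives the robot as it stands.
- The arm moves only by the shell command python3 -m handwheel 'ROWS' [OPENING]. ROWS is JSON, a list of rows, each an object with "delta_pos": the shift along the world's x, y, z in cm, a list of three; "yaw": the turn about the world's z in rad. A call has 1 to 10 rows; each row shifts and turns the commanded pose from where the row before left it; what a row does not reach is not made up. A row lasts 1/12 s, in which the tool goes at most 41.7 mm and 7.16 degrees, less where a joint would pass 70% of its speed; a pose out of reach is approached as far as the arm can. A call is refused whole if a number of a shift passes 4.17 or a number of a turn 0.125, either way. A call with a gripper value outside its range is refused whole. OPENING is the opening, from -1 (shut) to 1 (fully open), set as the call begins (- or left out, the last holds). The fingers move at their own pace and stop on an object; the grip force is fixed at half the most. Time passes only in rows, so rows that do not move let the fingers close. It gives the time, the measured TCP pose, the force, the opening and the grip force at its end, in the units of the state.
- status.read_state(): the state, without advancing time (a new reading comes with each control period).
- get_image(name): name is "scene" or "top"; returns a dict with "color" (400x640x3 uint8, red, green, blue), "z_map" (400x640 float32, mm along the optical axis (not along the pixel's ray), 0 where there is no reading), "fx", "fy", "cx", "cy" (pixels), "position" and "rotation" of the camera in the world. Camera axes: x right, y up, looking along -z (the intrinsics and any distortion apply to the point x, -y, -z); pixel columns grow to the right and rows downward; lengths in mm; the calibration is good to about 2 mm. A picture is of the moment at which its call begins.
- ctrl.finish_job(): hands the job in; it is judged then, once.
Trained networks look in a picture, given as the dict that the camera call returned (one of the last four; its "shot" number tells which), for a name from the list of things; names that differ only in an ending like _2 or _b are one class to them, and where a whole thing is asked for, a point or a joint stands for the part that bears it (a point fixed in the world has none). Each returns a list of dicts, best first, with "score" (0 to 1); they miss things now and then, are a little off and sometimes report something else, mostly with a low value. They report only what shows in the picture. A call takes as long as a camera call. They do not tell look-alikes from the thing itself.
- models.boxes_of(picture, name): "rect" ([left, top, right, bottom] in pixels, round what is visible of it).
The state is a dict: "clock": time; "qpos": joint angles; "qd": joint speeds; "tau": joint torques, N m; "eef_pos": TCP position; "tool_rot": TCP orientation; "force": force on the tool from outside, world axes, zero at the start; "torque": the same for the moment, N m; "width": finger opening in mm; "gripper_force": force on a finger pad.
Only numpy, scipy, OpenCV 4.12 (cv2) and the standard library are available. Lean on these libraries where they do the work, as an engineer would, in place of code of your own. Each camera call takes 0.05 s, during which the arm holds its last target. There are 200 camera calls.

## Working session

There is one attempt and no reset: what is moved stays moved. The work goes in short steps, Python scripts to look and compute and a shell command to move; the robot and the scene stay as the last step left them, time stands still between calls to the robot, and variables do not carry over. Pictures are saved under pics/ and viewed, at most 10 in all, crops included, and the job is handed in when it is done.

```bash
ls; mkdir -p pics; cat > h.py <<'E'
import numpy as np,cv2
from cell import status,get_image,ctrl,models
def cloud(p):
    z=p["z_map"];v,u=np.mgrid[:z.shape[0],:z.shape[1]]
    c=np.stack([(u-p["cx"])/p["fx"]*z,-(v-p["cy"])/p["fy"]*z,-z],-1)
    w=c@np.array(p["rotation"]).T+np.array(p["position"]); w[z==0]=np.nan; return w
E
python3 - <<'E'
from h import *
for n in("scene","top"):
    p=get_image(n);cv2.imwrite(f"pics/{n}0.png",p["color"][...,::-1])
    print(n,{k:(v if not hasattr(v,'shape') or v.size<10 else v.shape) for k,v in p.items() if k not in("color","z_map")})
    w=cloud(p);np.save(f"{n}0.npy",w)
    for t in("chest","paddle","tray","lid","bolt_handle","dish","brush_jar","mug"):
        for b in models.boxes_of(p,t)[:4]:print(t,round(b["score"],2),np.round(b["rect"]))
E
```

```text
pics
scene {'fx': 425.13276386260657, 'fy': 425.13276386260657, 'cx': 329.42250802923064, 'cy': 206.21230343997988, 'position': array([1195.43720419, 1008.9614275 , 1177.53250322]), 'rotation': array([ 0.85634683, -0.01061004,  2.54440556]), 'shot': 1}Traceback (most recent call last):
  File "<stdin>", line 5, in <module>
  File "h.py", line 6, in cloud
    w=c@np.array(p["rotation"]).T+np.array(p["position"]); w[z==0]=np.nan; return w
      ~~~~~~~~~~~~~~~~~~~~~~~~~~~^~~~~~~~~~~~~~~~~~~~~~~~
ValueError: operands could not be broadcast together with shapes (400,640) (3,)
```

Rotation is roll/pitch/yaw.

```bash
sed -i 's/np.array(p\["rotation"\]).T/Rotation.from_euler("xyz",p["rotation"]).as_matrix().T/; 1a from scipy.spatial.transform import Rotation' h.py
python3 - <<'E'
from h import *
for n in("scene","top"):
    p=get_image(n);cv2.imwrite(f"pics/{n}0.png",p["color"][...,::-1])
    w=cloud(p);np.save(f"{n}0.npy",w)
    print(n,p["position"],p["rotation"],p["fx"])
    for t in("chest","paddle","tray","lid","bolt_handle","dish","brush_jar","mug"):
        for b in models.boxes_of(p,t)[:4]:
            l,tp,r,bt=np.round(b["rect"]).astype(int);print(t,round(b["score"],2),l,tp,r,bt,np.round(w[(tp+bt)//2,min((l+r)//2,639)]))
E
```

```text
scene [1195.43720419 1008.9614275  1177.53250322] [ 0.85634683 -0.01061004  2.54440556] 425.13276386260657
chest 0.93 299 201 411 305 [585. 279. 155.]
paddle 0.73 410 240 450 246 [216. 284.  -4.]
paddle 0.63 284 285 295 315 [810. 224.  11.]
paddle 0.56 377 229 404 257 [428. 277. 110.]
paddle 0.44 240 246 281 281 [811.  15.   0.]
tray 0.86 270 184 337 224 [ 509. -177.    4.]
tray 0.53 402 294 437 332 [477. 498.  -1.]
lid 0.83 332 205 377 276 [580. 263. 200.]
lid 0.55 258 123 279 169 [ 466. -560.   71.]
bolt_handle 0.45 332 216 335 227 [556. 110. 152.]
dish 0.96 242 246 282 282 [809.  27.   4.]
brush_jar 0.81 257 127 277 168 [ 470. -563.   65.]
mug 0.57 404 291 435 331 [473. 494.   2.]
top [ 307.7421996    19.21131192 1447.03004132] [ 0.15159835 -0.025854   -1.56040557] 456.15325941551777
chest 0.74 188 155 322 256 [520. 195.  12.]
chest 0.25 257 180 305 195 [548. 103. 175.]
paddle 0.7 204 216 278 242 [433. 220. 118.]
paddle 0.69 230 113 269 134 [792. 224.   5.]
paddle 0.58 216 280 238 324 [218. 271.   9.]
tray 0.87 352 169 399 255 [ 504. -187.    7.]
tray 0.32 205 220 277 239 [433. 220. 118.]
tray 0.23 191 164 255 184 [558. 245. 294.]
lid 0.63 189 161 254 182 [565. 250. 294.]
dish 0.79 293 103 331 134 [811.  18.  10.]
brush_jar 0.67 254 180 308 194 [548. 103. 175.]
brush_jar 0.62 469 202 518 235 [ 483. -547.   57.]
brush_jar 0.36 193 164 258 184 [558. 240. 294.]
```

View pics/scene0.png

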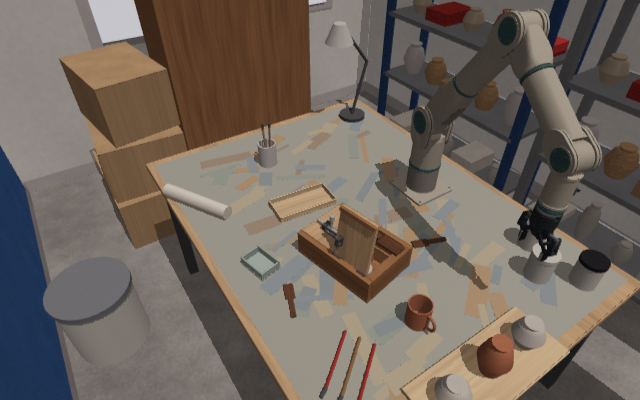

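View pics/top0.png

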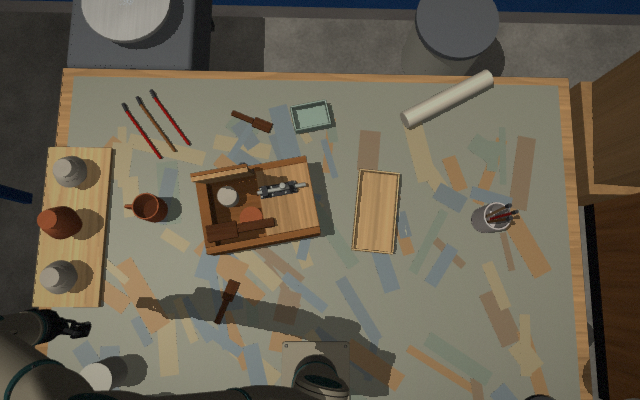

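The top view shows the chest around (255,205) with the lid standing open on its upper edge (222,172). The bolt is at (283,188) and the tray at (377,212). Paddle candidates in the top view:
- (240,229): across the chest mouth.
- (250,122): on the table, smaller.
- (227,302): on the table, smaller.
- (215,166): the lid edge, not a paddle.

The one meant is at (240,229), and I'll check it in a close crop.

```bash
cat > fit.py <<'E'
from h import *
p=get_image("top");w=cloud(p)
cv2.imwrite("pics/crop1.png",cv2.resize(p["color"][140:265,180:330,::-1],None,fx=4.8,fy=4.8,interpolation=cv2.INTER_CUBIC))
def rect(m,lab):
    q=w[m].reshape(-1,3);q=q[np.isfinite(q).all(1)]
    r=cv2.minAreaRect(q[:,:2].astype(np.float32));print(lab,len(q),np.round(r[0],1),np.round(r[1],1),round(r[2],1),"z",np.round(np.percentile(q[:,2],[5,50,95]),1));return q
x,y,z=w[...,0],w[...,1],w[...,2]
R=lambda a,b,c,d,e,f:(x>a)&(x<b)&(y>c)&(y<d)&(z>e)&(z<f)
rect(R(330,700,0,400,85,107),"chesttop")
rect(R(330,700,0,400,60,400),"chest all")
rect(R(380,490,120,320,109,125),"paddle hi")
rect(R(400,620,-300,-80,18,40),"traywall")
rect(R(400,620,-300,-80,14,40),"tray")
rect(R(450,700,150,400,200,400),"lid hi")
rect(R(480,700,0,170,107,400),"bolt")
rect(R(480,700,0,170,150,400),"handle")
E
python3 fit.py
```

```text
chesttop 4831 [512.1 179.4] [241.5 340.8] 11.6 z [ 95.4 100.6 105.1]
chest all 7111 [511.9 179.4] [241.7 340.8] 11.6 z [ 93.2 102.  294. ]
paddle hi 772 [438.8 223.2] [ 49.5 199.1] 11.8 z [109.7 113.7 119.3]
traywall 271 [ 511.  -187.7] [131.6 230.2] 84.8 z [19.9 27.6 32.6]
tray 300 [ 511.  -187.7] [131.6 230.2] 84.8 z [15.4 27.3 32.6]
lid hi 639 [562.8 255.7] [ 23.5 146.9] 11.8 z [221.7 294.6 299. ]
bolt 358 [564.7  98.2] [155.7 145.4] 6.6 z [107.4 120.7 173.2]
handle 34 [554.2 100.5] [15.8 15.9] 35.1 z [165.9 173.5 177.1]
```

View pics/crop1.png

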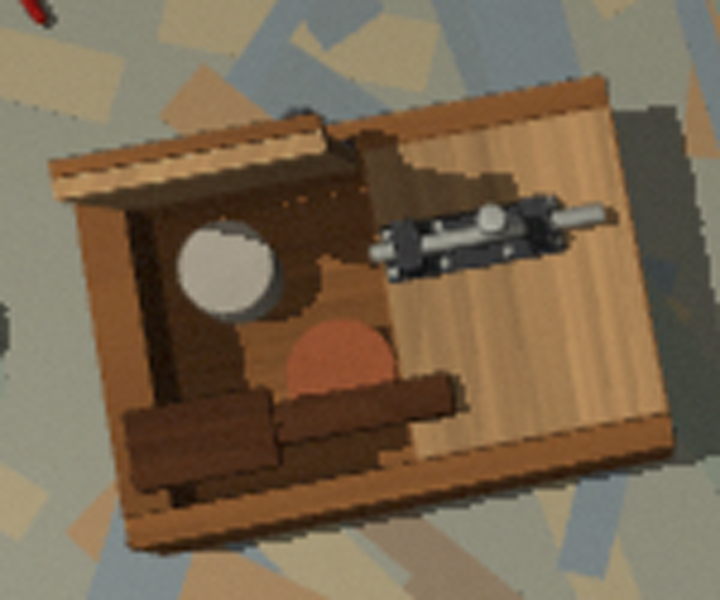

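The crop confirms it. The dark paddle lies along the chest's y, with its blade to the left at crop (200,437) and its handle to the right at (365,405), and it measures 199 x 50 mm as described. The knob is at crop (490,218) and the lid is open at about 1.4 rad.

```bash
cat >> h.py <<'E'
A=np.radians(11.6);C=np.array([512.,179.4])
def cw(x,y): return C+[x*np.cos(A)-y*np.sin(A), x*np.sin(A)+y*np.cos(A)]
def wc(p): d=np.asarray(p)[:2]-C; return np.array([d[0]*np.cos(A)+d[1]*np.sin(A),-d[0]*np.sin(A)+d[1]*np.cos(A)])
def st():
    s=status.read_state();m=Rotation.from_euler("xyz",s["tool_rot"]).as_matrix()
    print("t",s["clock"],"tcp",np.round(s["eef_pos"],1),"chest",np.round(wc(s["eef_pos"]),1),"yaxis deg",round(np.degrees(np.arctan2(m[1,1],m[0,1])),1),"z",np.round(m[:,2],3),"F",np.round(s["force"],1),"w",round(s["width"],1),"gf",s["gripper_force"],"q7",round(s["qpos"][6],2)); return s
E
python3 - <<'E'
from h import *
w=np.load("top0.npy");x,y,z=np.moveaxis(w,-1,0)
for lo in(15,20):
    q=w[(x>330)&(x<720)&(y>-290)&(y<-90)&(z>lo)&(z<40)]
    print(cv2.minAreaRect(q[:,:2].astype(np.float32)))
w=np.load("scene0.npy");x,y,z=np.moveaxis(w,-1,0)
q=w[(x>330)&(x<720)&(y>-290)&(y<-90)&(z>15)&(z<40)]
print("scene",cv2.minAreaRect(q[:,:2].astype(np.float32)))
q=w[(x>330)&(x<720)&(y>0)&(y<380)&(z>85)&(z<400)];print("scene chest",cv2.minAreaRect(q[:,:2].astype(np.float32)))
q=w[(x>400)&(x<500)&(y>100)&(y<340)&(z>109)&(z<125)];print("scene paddle",cv2.minAreaRect(q[:,:2].astype(np.float32)))
q=w[(x>480)&(x<640)&(y>0)&(y<160)&(z>155)&(z<300)];print("scene knob",q.mean(0),wc(q.mean(0)),q.max(0))
s=st()
print("paddle grasp",cw(-63,50), "knob",cw(25,-86))
E
```

```text
((506.6636962890625, -187.11737060546875), (130.93844604492188, 260.68255615234375), 84.59019470214844)
((506.671142578125, -187.11807250976562), (130.93844604492188, 260.6676330566406), 84.59019470214844)
scene ((509.248291015625, -184.34571838378906), (140.90985107421875, 261.6554260253906), 84.62995910644531)
scene chest ((513.5003051757812, 181.584716796875), (248.29574584960938, 345.0274963378906), 11.71580982208252)
scene paddle ((434.21893310546875, 272.4482421875), (51.8814582824707, 111.93189239501953), 9.04168701171875)
scene knob [559.40658498 106.89764488 167.08030129] [ 31.85969447 -80.55393017] [567.98307659 114.39793306 174.80083553]
t 1.0 tcp [184.5 623.3 231.3] chest [-231.6  500.7] yaxis deg 73.5 z [-0.  0. -1.] F [-0.8  0.7 -0. ] w 85.4 gf 0.0 q7 -0.02
paddle grasp [440.23286322 215.71085345] knob [553.78208246 100.18347656]
```

```bash
python3 -m handwheel '[{"delta_pos":[2.13,-3.39,0],"yaw":-0.09},{"delta_pos":[2.13,-3.39,0],"yaw":-0.09},{"delta_pos":[2.13,-3.39,0],"yaw":-0.09},{"delta_pos":[2.13,-3.39,0],"yaw":-0.09},{"delta_pos":[2.13,-3.39,0],"yaw":-0.09},{"delta_pos":[2.13,-3.39,0],"yaw":-0.09},{"delta_pos":[2.13,-3.39,0],"yaw":-0.09},{"delta_pos":[2.13,-3.39,0],"yaw":-0.09},{"delta_pos":[2.13,-3.39,0],"yaw":-0.09},{"delta_pos":[2.13,-3.39,0],"yaw":-0.09}]' 0.0
python3 -m handwheel '[{"delta_pos":[2.13,-3.39,0],"yaw":-0.09},{"delta_pos":[2.13,-3.39,0],"yaw":-0.09},{"delta_pos":[0,0,0],"yaw":0},{"delta_pos":[0,0,0],"yaw":0},{"delta_pos":[0,0,0],"yaw":0}]'
python3 -c "from h import *;st()"
```

```text
clock: 1.83
eef_pos: [398.3, 282.7, 231.7]
tool_rot: [3.141, -0.0, 1.95]
force: [1.6, 0.2, -0.3]
width: 42.7
gripper_force: 0.0
clock: 2.25
eef_pos: [439.8, 217.0, 231.3]
tool_rot: [-3.141, -0.001, 1.774]
force: [0.7, 0.7, 0.5]
width: 42.7
gripper_force: 0.0
t 2.25 tcp [439.8 217.  231.3] chest [-63.1  51.3] yaxis deg 11.7 z [-0.     0.001 -1.   ] F [0.7 0.7 0.5] w 42.7 gf 0.0 q7 -0.09
```

```bash
python3 -m handwheel '[{"delta_pos":[0,0,-3.5],"yaw":0},{"delta_pos":[0,0,-3.5],"yaw":0},{"delta_pos":[0,0,-3],"yaw":0},{"delta_pos":[0,0,-2],"yaw":0},{"delta_pos":[0,0,-1.5],"yaw":0},{"delta_pos":[0,0,0],"yaw":0},{"delta_pos":[0,0,0],"yaw":0}]'
python3 -m handwheel '[{"delta_pos":[0,0,0],"yaw":0},{"delta_pos":[0,0,0],"yaw":0},{"delta_pos":[0,0,0],"yaw":0},{"delta_pos":[0,0,0],"yaw":0},{"delta_pos":[0,0,0],"yaw":0},{"delta_pos":[0,0,0],"yaw":0}]' -1
python3 -c "from h import *;st()"
```

```text
clock: 2.83
eef_pos: [439.0, 217.8, 95.9]
tool_rot: [-3.14, -0.0, 1.777]
force: [-0.2, 0.6, 0.5]
width: 42.4
gripper_force: 0.0
clock: 3.33
eef_pos: [440.7, 217.4, 97.6]
tool_rot: [3.139, -0.001, 1.774]
force: [-0.8, 1.5, 7.6]
width: 24.6
gripper_force: 60.1
t 3.3333 tcp [440.7 217.4  97.6] chest [-62.2  51.6] yaxis deg 11.7 z [ 0.002  0.002 -1.   ] F [-0.8  1.5  7.6] w 24.6 gf 60.054770708084106 q7 0.02
```

```bash
python3 -m handwheel '[{"delta_pos":[0,0,1.5],"yaw":0},{"delta_pos":[0,0,3.5],"yaw":0},{"delta_pos":[0,0,4],"yaw":0},{"delta_pos":[0,0,4],"yaw":0},{"delta_pos":[0,0,1],"yaw":0},{"delta_pos":[0,-1.5,0],"yaw":0},{"delta_pos":[0.65,-3,0],"yaw":0.08},{"delta_pos":[0.65,-3.6,0],"yaw":0.1},{"delta_pos":[0.65,-3.6,0],"yaw":0.1},{"delta_pos":[0.65,-3.6,0],"yaw":0.12}]'
python3 -m handwheel '[{"delta_pos":[0.65,-3.6,0],"yaw":0.12},{"delta_pos":[0.65,-3.6,0],"yaw":0.12},{"delta_pos":[0.65,-3.6,0],"yaw":0.12},{"delta_pos":[0.65,-3.6,0],"yaw":0.12},{"delta_pos":[0.65,-3.6,0],"yaw":0.12},{"delta_pos":[0.65,-3.6,0],"yaw":0.12},{"delta_pos":[0.65,-3,0],"yaw":0.12},{"delta_pos":[0,0,0],"yaw":0.034},{"delta_pos":[0,0,0],"yaw":0},{"delta_pos":[0,0,0],"yaw":0}]'
python3 - <<'E'
from h import *
st();p=get_image("scene");cv2.imwrite("pics/s2.png",p["color"][...,::-1])
E
```

```text
clock: 4.17
eef_pos: [466.0, 62.2, 236.8]
tool_rot: [3.141, 0.0, 2.18]
force: [1.1, -0.2, -1.3]
width: 24.7
gripper_force: 59.3
clock: 5.0
eef_pos: [511.2, -182.0, 236.2]
tool_rot: [3.141, -0.001, 3.046]
force: [0.8, 0.6, -1.2]
width: 24.3
gripper_force: 59.4
t 5.0 tcp [ 511.2 -182.   236.2] chest [ -73.5 -353.9] yaxis deg 84.5 z [-0.     0.001 -1.   ] F [ 0.8  0.6 -1.2] w 24.3 gf 59.372350573539734 q7 1.81
```

View pics/s2.png

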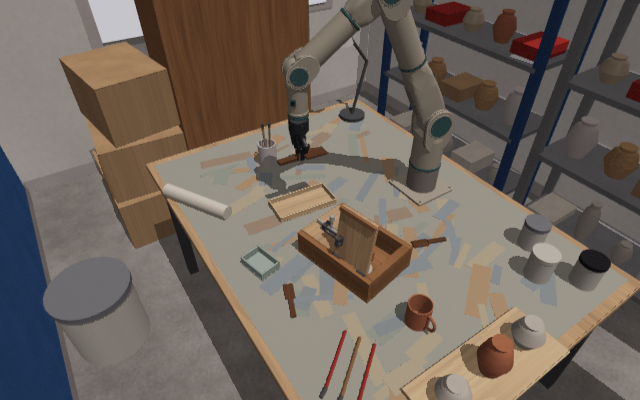

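The paddle is held level at (303,157), parallel to the tray at (302,202). Lowering it now.

```bash
python3 -m handwheel '[{"delta_pos":[0,-0.5,-3.5],"yaw":0},{"delta_pos":[0,0,-4],"yaw":0},{"delta_pos":[0,0,-4],"yaw":0},{"delta_pos":[0,0,-4],"yaw":0},{"delta_pos":[0,0,-3],"yaw":0},{"delta_pos":[0,0,-2],"yaw":0},{"delta_pos":[0,0,-1],"yaw":0},{"delta_pos":[0,0,-0.8],"yaw":0},{"delta_pos":[0,0,-0.4],"yaw":0},{"delta_pos":[0,0,0],"yaw":0}]'
python3 -m handwheel '[{"delta_pos":[0,0,0],"yaw":0},{"delta_pos":[0,0,0],"yaw":0}]'
python3 -c "from h import *;st()"
```

```text
clock: 5.88
eef_pos: [512.1, -187.1, 9.6]
tool_rot: [-3.142, 0.001, 3.048]
force: [0.2, -0.5, -1.2]
width: 24.8
gripper_force: 59.3
clock: 6.05
eef_pos: [512.5, -187.8, 10.6]
tool_rot: [-3.141, 0.002, 3.048]
force: [-0.6, 0.6, -0.8]
width: 24.5
gripper_force: 59.3
t 6.05 tcp [ 512.5 -187.8   10.6] chest [ -73.3 -359.8] yaxis deg 84.6 z [ 0.002 -0.001 -1.   ] F [-0.6  0.6 -0.8] w 24.5 gf 59.33108925819397 q7 1.84
```

```bash
python3 -m handwheel '[{"delta_pos":[0,0,-0.4],"yaw":0},{"delta_pos":[0,0,0],"yaw":0}]'
python3 -m handwheel '[{"delta_pos":[0,0,0],"yaw":0},{"delta_pos":[0,0,0],"yaw":0},{"delta_pos":[0,0,0],"yaw":0},{"delta_pos":[0,0,1],"yaw":0},{"delta_pos":[0,0,3],"yaw":0},{"delta_pos":[0,0,4],"yaw":0},{"delta_pos":[0,0,4],"yaw":0},{"delta_pos":[0,0,4],"yaw":0}]' 0.1
python3 -m handwheel '[{"delta_pos":[0,0,4],"yaw":0},{"delta_pos":[0,0,4],"yaw":0},{"delta_pos":[0,0,4],"yaw":0},{"delta_pos":[0,0,4],"yaw":0},{"delta_pos":[0.92,3.97,0],"yaw":0.06},{"delta_pos":[0.92,3.97,0],"yaw":0.06},{"delta_pos":[0.92,3.97,0],"yaw":0.06},{"delta_pos":[0.92,3.97,0],"yaw":0.06},{"delta_pos":[0.92,3.97,0],"yaw":0.057},{"delta_pos":[0,0,0],"yaw":0}]' -1
python3 - <<'E'
from h import *
st();p=get_image("top");w=cloud(p);x,y,z=np.moveaxis(w,-1,0)
q=w[(x>385)&(x<630)&(y>-230)&(y<-145)&(z>12.5)&(z<26)];print(cv2.minAreaRect(q[:,:2].astype(np.float32)),np.percentile(q[:,2],[5,50,95]))
cv2.imwrite("pics/t3.png",p["color"][140:340,180:430,::-1])
E
```

```text
clock: 6.22
eef_pos: [511.8, -187.6, 5.6]
tool_rot: [-3.141, 0.001, 3.048]
force: [-0.0, 0.2, -1.5]
width: 24.7
gripper_force: 59.3
clock: 6.88
eef_pos: [511.0, -187.4, 167.7]
tool_rot: [3.142, -0.0, 3.048]
force: [1.3, 0.0, 1.0]
width: 47.2
gripper_force: 0.0
clock: 7.72
eef_pos: [558.3, 22.2, 326.1]
tool_rot: [3.135, 0.003, -2.923]
force: [-0.2, 0.6, 0.3]
width: 0.1
gripper_force: 0.0
t 7.7167 tcp [558.3  22.2 326.1] chest [  13.8 -163.3] yaxis deg 102.5 z [ 0.002  0.007 -1.   ] F [-0.2  0.6  0.3] w 0.1 gf 0.0 q7 1.69
((510.85552978515625, -189.66781616210938), (76.67633056640625, 237.91171264648438), 89.38965606689453) [13.62842201 18.80872522 24.27396256]
```

View pics/t3.png

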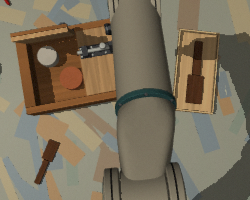

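The paddle lies flat inside the tray at crop (197,75). Moving behind the lid.

```bash
python3 -m handwheel '[{"delta_pos":[0.91,3.81,0],"yaw":-0.015},{"delta_pos":[0.91,3.81,0],"yaw":0},{"delta_pos":[0.91,3.81,0],"yaw":0},{"delta_pos":[0.91,3.81,0],"yaw":0},{"delta_pos":[0.91,3.81,0],"yaw":0},{"delta_pos":[0.91,3.81,0],"yaw":0},{"delta_pos":[0.91,3.81,0],"yaw":0},{"delta_pos":[0,0,0],"yaw":0},{"delta_pos":[0,0,-3],"yaw":0},{"delta_pos":[0,0,-3],"yaw":0}]'
python3 - <<'E'
from h import *
st()
r=162;last=None
for th in np.arange(1.45,-0.01,-0.1).tolist()+[0]:
    o=11*np.sin(th)   # half finger depth, side contact
    cx=100-r*np.cos(th)+o*1.0; z=100+r*np.sin(th)
    X=cw(cx,85);P=np.array([*X,z]);print(round(th,2),np.round(P,1),"d cm",None if last is None else np.round((P-last)/10,2));last=P
E
```

```text
clock: 8.6
eef_pos: [622.6, 277.6, 266.8]
tool_rot: [3.141, 0.005, -2.953]
force: [0.4, 0.5, -0.9]
width: -0.1
gripper_force: 0.0
t 8.6 tcp [622.6 277.6 266.8] chest [128.  74.] yaxis deg 100.8 z [ 0.005  0.001 -1.   ] F [ 0.4  0.5 -0.9] w -0.1 gf 0.0 q7 1.26
1.45 [584.4 281.  260.8] d cm None
1.35 [568.6 277.8 258.1] d cm [-1.58 -0.32 -0.28]
1.25 [553.1 274.6 253.7] d cm [-1.56 -0.32 -0.43]
1.15 [537.9 271.5 247.9] d cm [-1.52 -0.31 -0.59]
1.05 [523.3 268.5 240.5] d cm [-1.46 -0.3  -0.73]
0.95 [509.3 265.6 231.8] d cm [-1.39 -0.29 -0.87]
0.85 [496.2 262.9 221.7] d cm [-1.31 -0.27 -1.01]
0.75 [484.1 260.4 210.4] d cm [-1.21 -0.25 -1.13]
0.65 [473.1 258.2 198. ] d cm [-1.1  -0.23 -1.24]
0.55 [463.2 256.2 184.7] d cm [-0.98 -0.2  -1.34]
0.45 [454.7 254.4 170.5] d cm [-0.86 -0.18 -1.42]
0.35 [447.5 252.9 155.5] d cm [-0.72 -0.15 -1.49]
0.25 [441.8 251.8 140.1] d cm [-0.57 -0.12 -1.55]
0.15 [437.6 250.9 124.2] d cm [-0.42 -0.09 -1.59]
0.05 [434.9 250.3 108.1] d cm [-0.27 -0.05 -1.61]
0 [434.2 250.2 100. ] d cm [-0.07 -0.02 -0.81]
```

```bash
python3 -m handwheel '[{"delta_pos":[-2,-0.4,-0.3],"yaw":0},{"delta_pos":[-1.8,-0.3,-0.3],"yaw":0},{"delta_pos":[-1.6,-0.3,-0.3],"yaw":0},{"delta_pos":[-1.6,-0.3,-0.4],"yaw":0},{"delta_pos":[-1.5,-0.3,-0.6],"yaw":0},{"delta_pos":[-1.5,-0.3,-0.7],"yaw":0},{"delta_pos":[-1.4,-0.3,-0.9],"yaw":0},{"delta_pos":[-1.3,-0.3,-1.0],"yaw":0},{"delta_pos":[-1.2,-0.2,-1.1],"yaw":0},{"delta_pos":[0,0,0],"yaw":0}]'
python3 - <<'E'
from h import *
st();p=get_image("scene");cv2.imwrite("pics/s4.png",cv2.resize(p["color"][130:330,200:460,::-1],None,fx=2,fy=2))
w=cloud(p);x,y,z=np.moveaxis(w,-1,0)
E
```

```text
clock: 9.43
eef_pos: [479.3, 248.3, 208.4]
tool_rot: [-3.139, -0.005, -2.954]
force: [-0.8, -0.4, -1.2]
width: 0.3
gripper_force: 0.0
t 9.4333 tcp [479.3 248.3 208.4] chest [-18.2  74. ] yaxis deg 100.7 z [-0.004 -0.003 -1.   ] F [-0.8 -0.4 -1.2] w 0.3 gf 0.0 q7 1.18
```

View pics/s4.png

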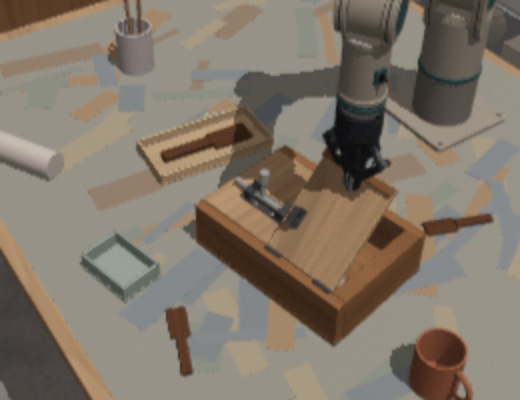

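The lid has folded about halfway and the fingers bear on its outer face near crop (350,185). Nothing else has moved. Continuing the arc.

```bash
python3 -m handwheel '[{"delta_pos":[-1.1,-0.2,-1.2],"yaw":0},{"delta_pos":[-1.0,-0.2,-1.3],"yaw":0},{"delta_pos":[-0.9,-0.2,-1.4],"yaw":0},{"delta_pos":[-0.7,-0.1,-1.5],"yaw":0},{"delta_pos":[-0.6,-0.1,-1.5],"yaw":0},{"delta_pos":[-0.4,-0.1,-1.6],"yaw":0},{"delta_pos":[-0.2,0,-1.5],"yaw":0},{"delta_pos":[0,0,-0.6],"yaw":0},{"delta_pos":[0,0,0],"yaw":0}]'
python3 -m handwheel '[{"delta_pos":[0,0,-0.3],"yaw":0},{"delta_pos":[0,0,-0.2],"yaw":0},{"delta_pos":[0,0,0],"yaw":0}]'
python3 -c "from h import *;st()"
```

```text
clock: 10.23
eef_pos: [433.7, 241.2, 102.8]
tool_rot: [-3.141, -0.001, -2.954]
force: [-0.0, 0.2, 0.8]
width: -0.4
gripper_force: 0.0
clock: 10.48
eef_pos: [434.5, 241.9, 100.0]
tool_rot: [3.141, 0.002, -2.954]
force: [-1.2, -1.2, 8.6]
width: 0.2
gripper_force: 4.4
t 10.4833 tcp [434.5 241.9 100. ] chest [-63.3  76.8] yaxis deg 100.8 z [ 0.002  0.001 -1.   ] F [-1.2 -1.2  8.6] w 0.2 gf 4.386577933182707 q7 1.12
```

```bash
python3 -m handwheel '[{"delta_pos":[0,0,-0.5],"yaw":0},{"delta_pos":[0,0,0],"yaw":0}]'
python3 -m handwheel '[{"delta_pos":[0,0,3],"yaw":0},{"delta_pos":[0,0,4],"yaw":0},{"delta_pos":[0,0,4],"yaw":0},{"delta_pos":[0,0,1],"yaw":0},{"delta_pos":[0,-3,0],"yaw":0},{"delta_pos":[0,-4,0],"yaw":0},{"delta_pos":[0,-4,0],"yaw":0},{"delta_pos":[0,-4,0],"yaw":0},{"delta_pos":[0,-4,0],"yaw":0},{"delta_pos":[0,0,0],"yaw":0}]'
python3 - <<'E'
from h import *
st()
for n in("scene","top"):
    p=get_image(n);w=cloud(p)
    u=w.reshape(-1,3);u=u[np.isfinite(u).all(1)];c=np.c_[np.array([wc(a) for a in u[:,:2]])if 0 else (u[:,:2]-C)@np.array([[np.cos(A),-np.sin(A)],[np.sin(A),np.cos(A)]]),u[:,2]]
    def md(a,b,d,e,l,h):
        q=c[(c[:,0]>a)&(c[:,0]<b)&(c[:,1]>d)&(c[:,1]<e)&(c[:,2]>l)&(c[:,2]<h)];return len(q),np.round(q.mean(0),1),np.round(q.min(0),1),np.round(q.max(0),1)
    print(n,"lid front",md(-80,-50,20,130,60,140)[:2],"lid back",md(60,90,20,130,60,140)[:2],"deck",md(-80,-10,-150,-30,60,140)[:2],"rim",md(-110,110,146,165,60,140)[:2])
    print("knob",md(-10,60,-130,-40,150,190));print("keeper",md(0,60,2,30,115,140)); print("rod end",md(20,40,-175,-125,108,125))
    cv2.imwrite(f"pics/{n}5.png",p["color"][...,::-1])
E
```

```text
clock: 10.65
eef_pos: [434.6, 241.9, 99.4]
tool_rot: [3.141, 0.004, -2.954]
force: [-10.3, -6.6, 57.1]
width: 0.2
gripper_force: 28.3
clock: 11.48
eef_pos: [433.1, 42.7, 214.1]
tool_rot: [-3.137, -0.0, -2.966]
force: [-0.7, -0.7, 0.1]
width: -0.3
gripper_force: 0.0
t 11.4833 tcp [433.1  42.7 214.1] chest [-104.8 -118. ] yaxis deg 100.1 z [ 0.    -0.004 -1.   ] F [-0.7 -0.7  0.1] w -0.3 gf 0.0 q7 1.54
scene lid front (198, array([-66.2,  75.8,  98.4])) lid back (212, array([75.3, 75.1, 97.8])) deck (376, array([-46.5, -85.2,  98.1])) rim (274, array([  4.8, 155.5,  98.1]))
knob (34, array([ 31.3, -80.3, 164.8]), array([ 21.6, -92.8, 151.5]), array([ 39.9, -73.9, 178.2]))
keeper (37, array([ 32.9,  18.5, 121.1]), array([ 14.3,   9.7, 115.5]), array([ 49.4,  26.1, 126.9]))
rod end (19, array([  34.7, -137.1,  115.7]), array([  28.6, -149.2,  109. ]), array([  38.4, -125. ,  121.1]))
top lid front (379, array([-65. ,  75. ,  99.9])) lid back (363, array([ 75. ,  75.1, 100.1])) deck (103, array([-45.5, -36.5, 101.2])) rim (476, array([  0.4, 155.5,  99.9]))
knob (34, array([ 24.8, -86.1, 172.9]), array([ 16. , -93.9, 159.2]), array([ 33.8, -77.3, 178.9]))
keeper (54, array([ 28.6,  14.4, 124.5]), array([ 13.7,   7.5, 117.2]), array([ 45.2,  22.1, 129.4]))
rod end (35, array([  29.5, -138.2,  118.3]), array([  24.4, -152.2,  109.5]), array([  37. , -125. ,  123.3]))
```

```bash
python3 -m handwheel '[{"delta_pos":[3.23,0.43,0],"yaw":0.026},{"delta_pos":[3.23,0.43,0],"yaw":0},{"delta_pos":[3.23,0.43,0],"yaw":0},{"delta_pos":[3.23,0.43,0],"yaw":0},{"delta_pos":[0,0,0],"yaw":0},{"delta_pos":[0,0,-3],"yaw":0},{"delta_pos":[0,0,-3],"yaw":0},{"delta_pos":[0,0,-1.7],"yaw":0},{"delta_pos":[0,0,0],"yaw":0},{"delta_pos":[0,0,0],"yaw":0}]'
python3 -c "from h import *;st()"
python3 -m handwheel '[{"delta_pos":[-0.2,0.98,0],"yaw":0},{"delta_pos":[-0.2,0.98,0],"yaw":0},{"delta_pos":[-0.2,0.98,0],"yaw":0},{"delta_pos":[-0.2,0.98,0],"yaw":0},{"delta_pos":[0,0,0],"yaw":0}]'
python3 -c "from h import *;st()"
```

```text
clock: 12.42
eef_pos: [561.9, 70.4, 136.1]
tool_rot: [3.141, -0.001, -2.925]
force: [0.6, 0.0, 0.1]
width: -0.2
gripper_force: 0.0
t 12.4167 tcp [561.9  70.4 136.1] chest [  27.  -116.8] yaxis deg 102.4 z [-0.002  0.    -1.   ] F [0.6 0.  0.1] w -0.2 gf 0.0 q7 1.56
clock: 12.83
eef_pos: [554.6, 112.0, 137.4]
tool_rot: [3.14, 0.002, -2.923]
force: [0.6, 0.5, 0.6]
width: 0.0
gripper_force: 0.0
t 12.8333 tcp [554.6 112.  137.4] chest [ 28.2 -74.6] yaxis deg 102.5 z [ 0.002  0.002 -1.   ] F [0.6 0.5 0.6] w 0.0 gf 0.0 q7 1.5
```

```bash
cat > m.py <<'E'
from h import *
import sys
st()
for n in("scene","top"):
    p=get_image(n);u=cloud(p).reshape(-1,3);u=u[np.isfinite(u).all(1)];c=np.c_[(u[:,:2]-C)@np.array([[np.cos(A),-np.sin(A)],[np.sin(A),np.cos(A)]]),u[:,2]]
    def md(a,b,d,e,l,h):
        q=c[(c[:,0]>a)&(c[:,0]<b)&(c[:,1]>d)&(c[:,1]<e)&(c[:,2]>l)&(c[:,2]<h)]
        return (len(q),np.round(q.mean(0),1),np.round(q.min(0),1),np.round(q.max(0),1)) if len(q) else 0
    print(n,"rod tip",md(22,38,-19,70,108,124),"rod end",md(22,38,-175,-125,109,124))
    if n=="scene":cv2.imwrite(f"pics/{sys.argv[1]}.png",cv2.resize(p["color"][180:300,270:430,::-1],None,fx=4,fy=4))
E
python3 m.py b6
```

```text
t 12.8333 tcp [554.6 112.  137.4] chest [ 28.2 -74.6] yaxis deg 102.5 z [ 0.002  0.002 -1.   ] F [0.6 0.5 0.6] w 0.0 gf 0.0 q7 1.5
scene rod tip (34, array([ 32.4,   6.2, 116.5]), array([ 22.1, -16.4, 109.4]), array([ 37.7,  29. , 123.7])) rod end 0
top rod tip (26, array([ 29.3,  11.5, 120.2]), array([ 24.1,   0. , 113.5]), array([ 37.1,  24.3, 123.9])) rod end 0
```

View pics/b6.png

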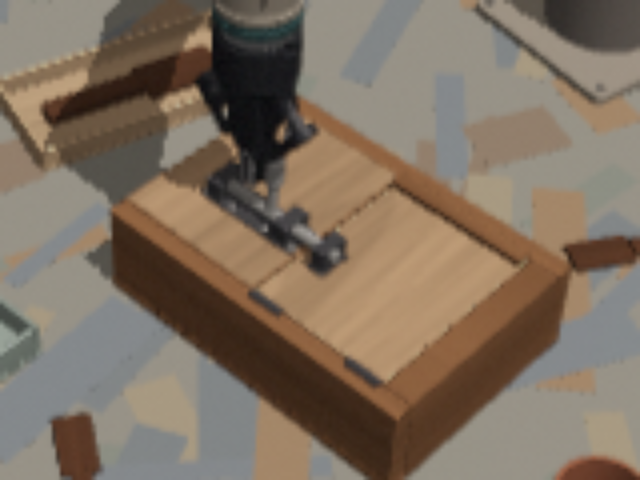

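The handle at crop (272,190) is upright against the fingers, and the rod has entered the keeper at (325,248). Pushing on until it stops.

```bash
python3 -m handwheel '[{"delta_pos":[-0.1,0.49,0],"yaw":0},{"delta_pos":[-0.1,0.49,0],"yaw":0},{"delta_pos":[0,0,0],"yaw":0}]'
python3 -c "from h import *;st()"
python3 -m handwheel '[{"delta_pos":[-0.1,0.49,0],"yaw":0},{"delta_pos":[0,0,0],"yaw":0},{"delta_pos":[0,0,0],"yaw":0}]'
python3 -c "from h import *;st()"
```

```text
clock: 13.18
eef_pos: [552.2, 118.5, 136.3]
tool_rot: [3.141, -0.0, -2.927]
force: [-0.3, -0.8, 0.8]
width: -0.2
gripper_force: 0.5
t 13.1833 tcp [552.2 118.5 136.3] chest [ 27.1 -67.7] yaxis deg 102.3 z [-0.  0. -1.] F [-0.3 -0.8  0.8] w -0.2 gf 0.4689002700615674 q7 1.48
clock: 13.43
eef_pos: [551.4, 122.0, 136.3]
tool_rot: [-3.141, -0.001, -2.928]
force: [0.5, -3.7, 1.8]
width: -0.1
gripper_force: 2.0
t 13.4333 tcp [551.4 122.  136.3] chest [ 27.1 -64.1] yaxis deg 102.2 z [-0.    -0.001 -1.   ] F [ 0.5 -3.7  1.8] w -0.1 gf 1.9949548412114382 q7 1.47
```

```bash
python3 -m handwheel '[{"delta_pos":[-0.06,0.29,0],"yaw":0},{"delta_pos":[0,0,0],"yaw":0},{"delta_pos":[0,0,0],"yaw":0}]'
python3 -m handwheel '[{"delta_pos":[-0.06,0.29,0],"yaw":0},{"delta_pos":[0,0,0],"yaw":0},{"delta_pos":[0,0,0],"yaw":0}]'
python3 m.py b7
```

```text
clock: 13.68
eef_pos: [551.4, 122.3, 136.4]
tool_rot: [-3.138, -0.001, -2.93]
force: [0.7, -9.0, 2.5]
width: -0.1
gripper_force: 4.6
clock: 13.93
eef_pos: [551.2, 122.5, 136.4]
tool_rot: [-3.135, -0.001, -2.932]
force: [1.4, -14.7, 3.5]
width: 0.0
gripper_force: 7.1
t 13.9333 tcp [551.2 122.5 136.4] chest [ 27.  -63.7] yaxis deg 102.0 z [ 0.001 -0.007 -1.   ] F [  1.4 -14.7   3.5] w 0.0 gf 7.073571193031967 q7 1.46
scene rod tip (45, array([ 32.2,  13.8, 117.4]), array([ 22. , -18.6, 109.6]), array([ 37.6,  37.8, 123.6])) rod end 0
top rod tip (20, array([ 29.6,  29.4, 118.6]), array([ 23.2,  19.5, 108.2]), array([ 37.4,  61.3, 123.2])) rod end (2, array([  36.6, -161. ,  109.5]), array([  35.3, -168.4,  109.2]), array([  38. , -153.7,  109.7]))
```

The bolt hit a hard stop at home: -64 mm against the -66 mm expected, with force rising to 15 N. Next, back off and go to the hinge side of the knob.

```bash
python3 -m handwheel '[{"delta_pos":[0.4,-1.96,0],"yaw":0},{"delta_pos":[0,0,0],"yaw":0},{"delta_pos":[0,0,3],"yaw":0},{"delta_pos":[0,0,3.5],"yaw":0},{"delta_pos":[0,0,0],"yaw":0},{"delta_pos":[2.8,0.57,0],"yaw":0},{"delta_pos":[0.5,2,0],"yaw":0},{"delta_pos":[-0.5,2,0],"yaw":0},{"delta_pos":[0,0,0],"yaw":0},{"delta_pos":[0,0,0],"yaw":0}]'
python3 - <<'E'
from h import *
st()
for n in("scene","top"):
    p=get_image(n);u=cloud(p).reshape(-1,3);u=u[np.isfinite(u).all(1)];c=np.c_[(u[:,:2]-C)@np.array([[np.cos(A),-np.sin(A)],[np.sin(A),np.cos(A)]]),u[:,2]]
    for b in((5,47,-70,-20,150,182),(22,38,0,70,108,124),(22,38,-170,-60,109,124)):
        q=c[(c[:,0]>b[0])&(c[:,0]<b[1])&(c[:,1]>b[2])&(c[:,1]<b[3])&(c[:,2]>b[4])&(c[:,2]<b[5])]
        if len(q):print(n,len(q),np.round(q.mean(0),1),np.round(q.min(0),1),np.round(q.max(0),1))
E
```

```text
clock: 14.87
eef_pos: [581.4, 157.7, 201.0]
tool_rot: [3.14, -0.0, -2.923]
force: [-1.1, -0.2, 1.1]
width: -0.1
gripper_force: 0.0
t 14.8667 tcp [581.4 157.7 201. ] chest [ 63.6 -35.2] yaxis deg 102.5 z [-0.001  0.002 -1.   ] F [-1.1 -0.2  1.1] w -0.1 gf 0.0 q7 1.44
scene 35 [ 31.9 -37.9 164.5] [ 20.6 -48.8 150.3] [ 41.2 -30.6 176.3]
scene 27 [ 32.2  22.9 117.4] [ 22.8   2.2 110.1] [ 37.9  38.5 123.8]
scene 41 [ 32.2 -88.3 116.4] [  22.7 -117.9  110.1] [ 37.7 -61.4 123. ]
top 33 [  29.7 -102.4  119.7] [  22.5 -120.5  110. ] [ 37.7 -89.1 123.1]
```

```bash
python3 -m handwheel '[{"delta_pos":[0.16,-0.78,0],"yaw":0},{"delta_pos":[0,0,-2],"yaw":0},{"delta_pos":[0,0,-2],"yaw":0},{"delta_pos":[-0.98,-0.2,0],"yaw":0},{"delta_pos":[-0.88,-0.18,0.2],"yaw":0},{"delta_pos":[-0.98,-0.2,0],"yaw":0},{"delta_pos":[-0.78,-0.16,-0.1],"yaw":0},{"delta_pos":[-0.78,-0.16,-0.2],"yaw":0},{"delta_pos":[-0.73,-0.15,-0.4],"yaw":0},{"delta_pos":[-0.73,-0.15,-0.4],"yaw":0}]'
python3 -c "from h import *;st()"
python3 -m handwheel '[{"delta_pos":[-0.59,-0.12,-0.5],"yaw":0},{"delta_pos":[-0.59,-0.12,-0.6],"yaw":0},{"delta_pos":[-0.39,-0.08,-0.5],"yaw":0},{"delta_pos":[-0.29,-0.06,-0.5],"yaw":0},{"delta_pos":[-0.29,-0.06,-0.5],"yaw":0},{"delta_pos":[-0.2,-0.04,-0.3],"yaw":0},{"delta_pos":[0,0,0],"yaw":0},{"delta_pos":[0,0,0],"yaw":0}]'
python3 m.py b8
```

```text
clock: 15.8
eef_pos: [525.2, 134.4, 152.6]
tool_rot: [-3.141, 0.001, -2.928]
force: [1.2, -1.1, 0.1]
width: 0.1
gripper_force: 0.5
t 15.8 tcp [525.2 134.4 152.6] chest [  3.8 -46.7] yaxis deg 102.2 z [ 0.001  0.    -1.   ] F [ 1.2 -1.1  0.1] w 0.1 gf 0.46248014084994793 q7 1.44
clock: 16.47
eef_pos: [501.5, 130.1, 123.0]
tool_rot: [3.142, -0.001, -2.927]
force: [0.6, 0.1, -0.2]
width: -0.2
gripper_force: 0.1
t 16.4667 tcp [501.5 130.1 123. ] chest [-20.2 -46.1] yaxis deg 102.3 z [-0.001 -0.    -1.   ] F [ 0.6  0.1 -0.2] w -0.2 gf 0.13757467735558748 q7 1.43
scene rod tip (48, array([ 32.5,  12.3, 116.9]), array([ 23.7, -18.6, 108.1]), array([ 38. ,  38.8, 123.8])) rod end 0
top rod tip 0 rod end 0
```

View pics/b8.png

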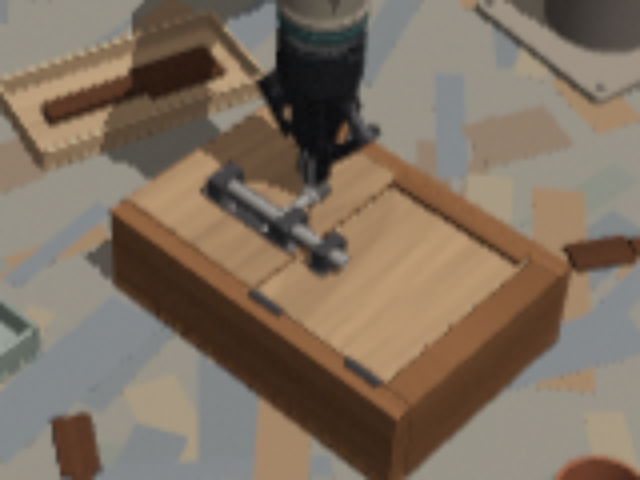

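The handle is down at crop (315,192), and the bolt runs through the keeper at (330,252). I'll press down to make sure it is flat, then retreat and measure.

```bash
python3 -m handwheel '[{"delta_pos":[0,0,-0.3],"yaw":0},{"delta_pos":[0,0,0],"yaw":0},{"delta_pos":[0,0,0],"yaw":0}]'
python3 -m handwheel '[{"delta_pos":[0,0,-0.2],"yaw":0},{"delta_pos":[0,0,0],"yaw":0},{"delta_pos":[0,0,0],"yaw":0}]'
```

```text
clock: 16.82
eef_pos: [501.6, 130.1, 122.1]
tool_rot: [3.142, 0.0, -2.927]
force: [-4.4, -0.4, 19.7]
width: -0.3
gripper_force: 9.7
clock: 17.07
eef_pos: [501.6, 130.2, 121.4]
tool_rot: [3.142, 0.001, -2.928]
force: [-8.2, -1.3, 33.1]
width: -0.2
gripper_force: 16.3
```

```bash
python3 -m handwheel '[{"delta_pos":[0,0,1],"yaw":0},{"delta_pos":[0,0,3],"yaw":0},{"delta_pos":[0,0,4],"yaw":0},{"delta_pos":[0,0,4],"yaw":0},{"delta_pos":[-1,3,1],"yaw":0},{"delta_pos":[-1,4,0],"yaw":0},{"delta_pos":[-1,4,0],"yaw":0},{"delta_pos":[-1,4,0],"yaw":0},{"delta_pos":[-1,4,0],"yaw":0},{"delta_pos":[0,0,0],"yaw":0}]'
python3 -m handwheel '[{"delta_pos":[-1,4,0],"yaw":0},{"delta_pos":[-1,4,0],"yaw":0},{"delta_pos":[-1,4,0],"yaw":0},{"delta_pos":[0,0,0],"yaw":0},{"delta_pos":[0,0,0],"yaw":0}]'
python3 - <<'E'
from h import *
st();im=[]
for n in("scene","top"):
    p=get_image(n);u=cloud(p).reshape(-1,3);u=u[np.isfinite(u).all(1)];c=np.c_[(u[:,:2]-C)@np.array([[np.cos(A),-np.sin(A)],[np.sin(A),np.cos(A)]]),u[:,2]]
    for l,b in(("handle",(-60,12,-70,-20,106,182)),("rod tip",(22,38,24,70,107,130)),("rod end",(22,38,-170,-122,107,124)),("lid front",(-80,-50,20,130,60,140)),("lid mid",(-40,0,50,130,60,140))):
        q=c[(c[:,0]>b[0])&(c[:,0]<b[1])&(c[:,1]>b[2])&(c[:,1]<b[3])&(c[:,2]>b[4])&(c[:,2]<b[5])]
        if len(q):print(n,l,len(q),np.round(q.mean(0),1),np.round(q.min(0),1),np.round(q.max(0),1))
    im.append(cv2.resize(p["color"][...,::-1][(slice(150,320),slice(230,450)) if n=="scene" else (slice(90,260),slice(180,400))],None,fx=1.8*2,fy=1.8*2) if 0 else cv2.resize(p["color"][...,::-1][(slice(150,320),slice(230,450)) if n=="scene" else (slice(90,260),slice(180,400))],(400,309)))
cv2.imwrite("pics/end.png",np.hstack(im))
E
```

```text
clock: 17.9
eef_pos: [447.3, 330.6, 248.2]
tool_rot: [3.134, -0.0, -2.915]
force: [-0.3, 1.8, -0.4]
width: -0.2
gripper_force: 0.0
clock: 18.32
eef_pos: [419.6, 442.8, 247.5]
tool_rot: [3.141, -0.002, -2.922]
force: [0.8, -0.8, -0.0]
width: 0.3
gripper_force: 0.0
t 18.3167 tcp [419.6 442.8 247.5] chest [-37.6 276.6] yaxis deg 102.6 z [-0.002  0.    -1.   ] F [ 0.8 -0.8 -0. ] w 0.3 gf 0.0 q7 0.89
scene handle 42 [-10.1 -38.1 116.3] [-26.  -49.5 107.4] [ 10.7 -31.6 124.1]
scene rod tip 15 [ 32.9  31.1 117.8] [ 22.6  24.  109.9] [ 37.   40.4 125.2]
scene lid front 212 [-66.4  76.2  98.6] [-79.9  20.5  90.6] [-50.5 129.8 113. ]
scene lid mid 191 [-20.2  90.   97.7] [-39.8  50.2  90.8] [ -0.6 129.9 105.5]
top handle 83 [-13.8 -43.6 118.1] [-50.1 -66.7 106.2] [ 11.8 -21.9 128.1]
top rod tip 16 [ 29.5  29.  118.4] [ 24.6  24.3 113.7] [ 35.6  34.1 125.9]
top rod end 4 [  33.3 -139.9  107.3] [  30.2 -164.3  107.1] [  37.5 -125.1  107.5]
top lid front 380 [-65.   75.2 100.1] [-79.7  20.4  92.4] [-50.1 130.  107.6]
top lid mid 360 [-20.1  90.1 100.1] [-39.9  50.1  91.6] [ -0.2 129.9 109.7]
```

View pics/end.png

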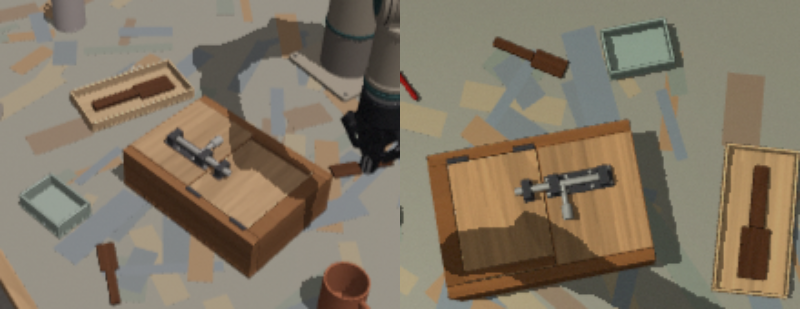

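The pictures show the paddle flat in the tray, the lid flush, the bolt tip at chest y of about 35 mm (home), and the handle flat. The bystanders in view have not moved. Handing in.

```bash
python3 -c "
from cell import ctrl
print(ctrl.finish_job())"
```

```text
the job is handed in; nothing more can be done
None
```

The job is handed in at about 18 s on the robot's clock: the paddle lies flat in the tray, the lid is shut flush, the bolt is fully home and its handle was folded flat last; I saw no change in the dish, jar or mug but did not measure them.

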